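Park the lug jig and hang up the drum key

TASK

Park the lug jig for the night. Pull its lock rod, now pushed fully in, out to the middle one of its three clicks - never all the way out, since that would let the lug go - and hang the drum key by its eye on the peg of the stand, so that it hangs free. Leave the spur, the collar and the bushings where they lie.

Things in the scene. Friction and masses are not known exactly. Their poses are not given: they have to be found in the camera images.
- jig: Brass cam lock jig, fixed. Base 100 (x) x 130 (y) x 10 mm; origin under its centre, z up. Housing 44 x 44 mm, 70 mm high, at y = -60 to -16 mm; the lock rod runs through it along the jig's y, 50 mm above the counter, its knob on the -y side beyond the base, the moving jaw on its inner end. The clamped steel lug (24 x 22 mm, top at 76 mm, bolted down, not to be handled) is at y = +40 mm.
- rod_knob (a point): Centre of the lock rod's knob: a dark steel disc 26 mm across and 14 mm thick, coaxial with the rod (rod 10 mm thick, axis level along the jig's y, 50 mm above the counter). With the rod fully in, the knob's inner face stands 25 mm clear of the housing. The knob can be gripped from above across its 26 mm width.
- lock_rod (a joint): Travel of the lock rod in m: 0 fully in (first click, as it starts), 0.014 middle click, 0.028 fully out (third click). It grows as the knob is pulled away from the jig along the jig's -y. The gap between housing and knob is 25, 39 or 53 mm at the three clicks. Detent humps at 0.007 and 0.021 resist with 6 to 7 N; past a hump the rod is drawn into the next click and stays there when released.
- key: Black drum key, 98 mm tall, about 60 g, loose, standing upright 26 mm deep in the block's well. Origin at the centre of its foot, z up the shank. Square shank 10 x 10 mm, 62 mm long; on it a flat rectangular bow 38 mm wide (key's y), 36 mm tall, 7 mm thick (key's x) with a round eye through it along the key's x. Can be gripped from above by the bow's two side edges.
- key_eye (a point): Centre of the key's eye: hole 18 mm across, through the bow along the key's x, 80 mm above the key's foot, 18 mm below its top.
- block: Dark wood key block, 50 x 50 x 35 mm high, fixed; origin at the centre of its underside. In its top a central square well, 12 mm wide, 26 mm deep, open upwards.
- stand: Key stand, fixed: dark steel foot disc 76 mm across, 10 mm thick, with a steel post 14 mm thick, top 140 mm above the counter. Origin at the centre of its underside. One plain round peg leaves the post towards the stand's -x, 8 mm thick, rising 11 degrees towards its free end.
- peg_root (a point): Point on the peg's axis where the peg leaves the post, 107 mm above the counter.
- peg_tip (a point): Point on the peg's axis at its free end, 116 mm above the counter, 43 mm out from peg_root (a round end reaches 4 mm further).
- spur: Satin nickel bass drum spur lying down, 172 mm long along its y, 17 mm high; bystander. Origin under the middle of its rod.
- collar: Steel memory lock collar, ring 40 mm across, 14 mm high; bystander. Origin at the centre of its underside.
- bushing1: Grey nylon bushing, 26 mm across, 16 mm high; bystander. Origin at the centre of its underside.
- bushing2: Grey nylon bushing like the other; bystander.
Mind the look-alikes: they are no part of the job. Several things look just like the jig: the one meant starts farthest from the robot's base.

How it is judged:
At the end, for the whole second after the job is handed in: The lock rod rests at its middle click (0.014 m, within 2.5 mm) and the drum key hangs still on the stand's peg: the peg passes through its eye (eye centre within 10 mm of the peg sideways, between post and tip, at peg height), shank down within 0.4 rad of upright (value of joint lock_rod between 0.0115 and 0.0165 m and x of key_eye in the frame of stand between -0.05 and -0.005 m and y of key_eye in the frame of stand between -0.01 and 0.01 m and z of key_eye in the frame of stand between 0.092 and 0.119 m and angle between key's own z axis and vertical below 0.4 rad and linear speed of key below 0.03 m/s and contact force between key and stand above 0.1 N); the robot touches nothing.
It fails at once if the lock rod is pulled all the way out, which lets the lug go (value of joint lock_rod above 0.026 m).
It fails at once if the spur, the collar or a bushing is shifted by more than 20 mm (distance of any of spur, collar, bushing1, bushing2 from where it was at the start of the episode above 0.02 m).
It also fails if it takes over 54 s, if anything falls off the work surface, if the arm or the gripper's body presses on something with over 40 N, if the wrist force passes 120 N, or if a joint passes its speed limit or range.

ROBOT

A 7-joint arm with a two-finger parallel gripper is mounted at the origin on the work surface. World frame = base frame: x ahead of the robot, y to its left, z up, the work surface at z = 0. Lengths are in m, angles in rad, forces in N, time in s.
With the tool pointing down it reaches from about 0.425 to 0.875 m from the base axis. Payload 8.4 kg.
Tool frame: the origin (TCP) lies where the fingers leave the gripper's body, on its centre line; the fingertips stand 73 mm ahead of it and the grasp point (between the pads) lies 54 mm ahead of it (env.grip_depth is the distance from the TCP to the grasp point, in m); z points along the fingers, y is the line along which they close (so a half turn about z gives the same grasp; the last joint's range is limited). The gripper opens to 85 mm and grips with 20 to 120 N. Pads are 22 mm wide; open, the fingers measure 114 mm over their backs; the gripper's body (76 mm by 85 mm) begins 54 mm behind the grasp point. The pads swing forward as they close: fully open they stand 13 mm farther back than shut.
Start: joints at [1.1, 0.333, 0.04, 1.465, -0.013, 1.343, -0.059], TCP at [0.236, -0.606, 0.304] pointing down, gripper open.
Joint ranges: [-2.58, 2.58], [-0.38, 2.09], [-1.3, 1.39], [0.25, 2.4], [-1.5, 4.64], [0.08, 2.09], [-2.65, 2.65]. Speed limits (rad/s): [2.22, 2.22, 2.79, 2.79, 3.14, 3.14, 3.14].

INTERFACE

Orientations are given as a unit quaternion [x, y, z, w].
In Python, from bench import env gives the robot as it stands.
- The arm moves only by the tool play_rows, never from a script. Its argument "commands" is a list of rows, each a list of 7 numbers: the opening, from -1 (shut) to 1 (fully open), so that 0 is half open, then the shift along the tool's x, y, z in mm, then the turn, a rotation vector about the tool's x, y, z in rad. A call has exactly 10 rows; each row shifts and turns the commanded pose from where the row before left it, along the tool's axes as they then stand; what a row does not reach is not made up. A row lasts 1/8 s, in which the tool goes at most 62.5 mm and 10.7 degrees, less where a joint would pass 70% of its speed; a pose out of reach is approached as far as the arm can. A call is refused whole if a number of a shift passes 62.5 or a number of a turn 0.188, either way. A call with a gripper value outside its range is refused whole. The fingers move at their own pace and stop on an object; "newtons" is the grip in N (left out, the last holds). Time passes only in rows, so rows that do not move let the fingers close, or fill a call up. It gives the time, the measured TCP pose, the force, the opening and the grip force at its end, in the units of the state.
- env.state(): the state, without advancing time (a new reading comes with each control period).
- env.snapshot(name): name is "scene" or "top" or "wrist"; returns the picture (384x512x3 uint8, red, green, blue); there is no depth.
- env.camera_info(name): a dict with "mtx" (3x3 intrinsics, pixels), "eye" and "rotation" of the camera in the world. Camera axes: x right, y down, z forward; pixel columns grow to the right and rows downward; lengths in m; the calibration is good to about 2 mm. The wrist camera is an equidistant fisheye: a pixel r from the principal point sees the ray r / f radians off the axis. A picture is of the moment at which its call begins: read the wrist's pose just before it. camera_info takes no time and is no camera call; for the wrist camera it gives the pose at the moment of the call.
- env.sign_off(): hands the job in; it is judged then, once.
The state is a dict: "time": time; "q": joint angles; "qvel": joint speeds; "tau": joint torques, N m; "tcp_pos": TCP position; "tool_rot": TCP orientation; "wrist_force": force on the tool from outside, world axes, zero at the start; "moment": the same for the moment, N m; "opening": finger opening in m; "grip_force": force on a finger pad.
Only numpy, scipy, OpenCV 4.12 (cv2) and the standard library are available. Lean on these libraries where they do the work, as an engineer would, in place of code of your own. Each camera call takes 0.05 s, during which the arm holds its last target. There are 200 camera calls.

## Working session

There is one attempt and no reset: what is moved stays moved. The work goes in short steps, Python scripts to look and compute and a tool call to move; the robot and the scene stay as the last step left them, time stands still between calls to the robot, and variables do not carry over. Pictures are saved under pics/ and viewed, at most 10 in all, crops included, and the job is handed in when it is done.

Besides the shell and the picture viewer there is one more tool, called after "Call:" by a JSON object that holds its "fn" and its "kwargs", one argument or row to a line. play_rows: Moves the arm, as the interface text tells. Its arguments: {"type":"object","properties":{"commands":{"type":"array"},"newtons":{"type":"number"}},"required":["commands"]}

```bash
ls; mkdir -p pics; cat > h.py <<'E'
import numpy as np,cv2
from bench import env
def ray(cam,u,v,info=None):
    i=info or env.camera_info(cam); K=np.array(i["mtx"]);R=np.array(i["rotation"]);e=np.array(i["eye"])
    x=(u-K[0,2])/K[0,0];y=(v-K[1,2])/K[1,1]
    if cam=="wrist":
        r=np.hypot(x,y); s=np.sin(r)/max(r,1e-9); d=np.array([x*s,y*s,np.cos(r)])
    else: d=np.array([x,y,1.])
    return e,R@d
def onz(cam,u,v,z,info=None):
    e,d=ray(cam,u,v,info); return e+d*(z-e[2])/d[2]
def proj(cam,p,info=None):
    i=info or env.camera_info(cam); K=np.array(i["mtx"]);R=np.array(i["rotation"]);e=np.array(i["eye"])
    c=R.T@(np.array(p)-e)
    if cam=="wrist":
        t=np.arctan2(np.hypot(c[0],c[1]),c[2]); n=np.hypot(c[0],c[1])+1e-12; x,y=c[0]/n*t,c[1]/n*t
    else: x,y=c[0]/c[2],c[1]/c[2]
    return np.array([K[0,0]*x+K[0,2],K[1,1]*y+K[1,2]])
E
python3 - <<'E'
from h import *
import json
for n in("scene","top"):
    a=env.snapshot(n); cv2.imwrite(f"pics/{n}0.png",a[:,:,::-1])
    i=env.camera_info(n);print(n,np.round(i["mtx"],1).tolist(),np.round(i["eye"],3),np.round(i["rotation"],3).tolist())
a=cv2.imread("pics/top0.png");b=cv2.imread("pics/scene0.png")
cv2.imwrite("pics/top0b.png",cv2.resize(a,(800,600),interpolation=3));cv2.imwrite("pics/scene0b.png",cv2.resize(b,(800,600),interpolation=3))
print(env.state())
E
```

```text
pics
scene [[374.5, 0.0, 252.2], [0.0, 374.5, 192.4], [0.0, 0.0, 1.0]] [1.117 0.174 0.679] [0.554, 0.728, -0.327, -0.235]
top [[376.3, 0.0, 255.3], [0.0, 376.3, 191.1], [0.0, 0.0, 1.0]] [ 0.36  -0.009  1.167] [0.711, -0.701, 0.048, -0.038]
{'time': 0.1, 'q': array([ 1.09978105,  0.33384055,  0.03993171,  1.46617389, -0.01342692,
        1.34329638, -0.05846489]), 'qvel': array([-0.00064588, -0.00146588, -0.00167662, -0.00398979, -0.00094286,
        0.00104183,  0.00038059]), 'tau': array([ 4.31931432e-03, -6.60015464e+01,  1.37091883e+00, -4.06467855e+01,
        1.73129555e-02,  8.95800535e-03,  4.64576908e-05]), 'tcp_pos': array([ 0.23599837, -0.60532044,  0.30311511]), 'tool_rot': array([ 9.82772480e-01,  1.84818086e-01, -1.77973016e-04, -7.03548792e-04]), 'wrist_force': array([ 0.35240195,  1.06905073, -0.20202635]), 'moment': array([-0.015005  ,  0.01929084, -0.03066912]), 'grip_force': 0.0, 'opening': 0.08538275739498785}
```

View pics/top0b.png

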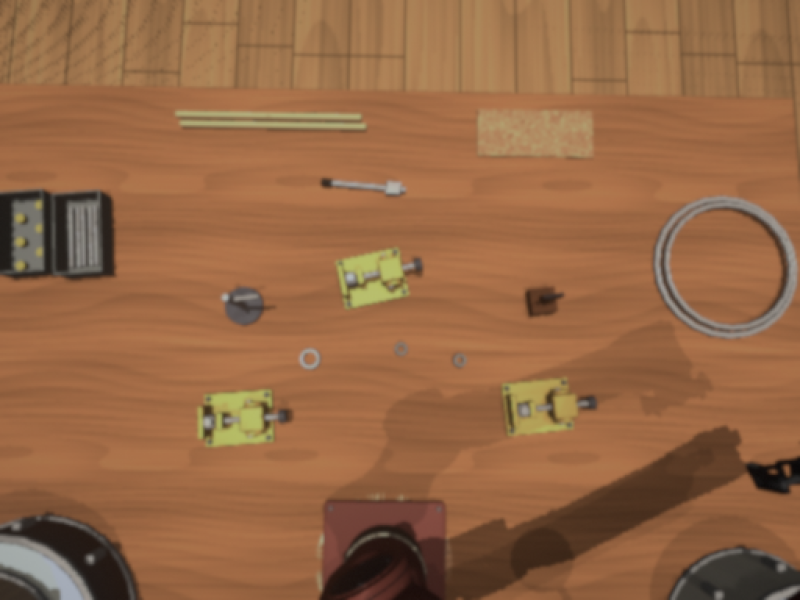

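View pics/scene0b.png

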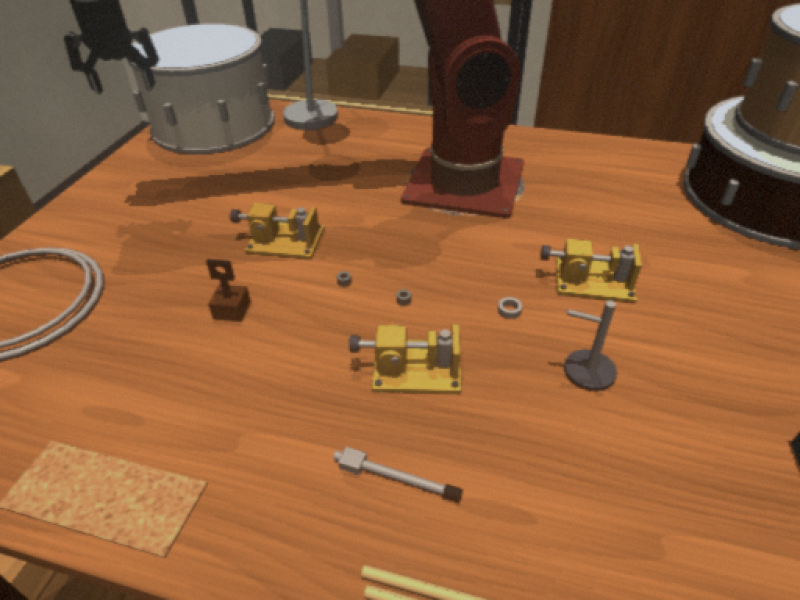

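The top view (800x600) shows three jig-like things: A at (372,277), B at (237,418) and C at (537,406). The robot base is at about (385,560), so A is farthest and is the one meant. The key block is at (541,301), the stand at (243,306), the spur at (362,187), the collar at (310,359) and the bushings at (400,348) and (459,359). I'll confirm with an enlarged crop and measure.

```bash
sed -i 's/R=np.array(i\["rotation"\])/R=Rot.from_quat(i["rotation"]).as_matrix()/; 1a from scipy.spatial.transform import Rotation as Rot' h.py
python3 - <<'E'
from h import *
t=cv2.imread("pics/top0.png");s=cv2.imread("pics/scene0.png")
def crop(a,u,v,w=64,h=48): return cv2.resize(a[v-h//2:v+h//2,u-w//2:u+w//2],(384,288),interpolation=2)
tiles=[crop(t,242,178),crop(t,156,194),crop(t,346,192),crop(s,262,228,96,72),crop(s,374,220,96,72),crop(s,146,184,96,72)]
r=np.vstack([np.hstack(tiles[:2]),np.hstack([tiles[2],tiles[3]])])
cv2.imwrite("pics/c1.png",r)
for n,(u,v) in dict(A=(372,277),B=(237,418),C=(537,406),stand=(243,306),block=(541,301),spur=(362,187),collar=(310,359),b1=(400,348),b2=(459,359)).items():
    p=onz("top",u*.64,v*.64,0.01);print(n,np.round(p[:2],3),round(np.hypot(*p[:2]),3))
E
```

```text
A [0.546 0.029] 0.546
B [0.267 0.284] 0.389
C [ 0.297 -0.297] 0.419
stand [0.484 0.282] 0.56
block [ 0.503 -0.308] 0.589
spur [0.73  0.053] 0.732
collar [0.382 0.147] 0.409
b1 [ 0.406 -0.028] 0.407
b2 [ 0.386 -0.144] 0.412
```

View pics/c1.png

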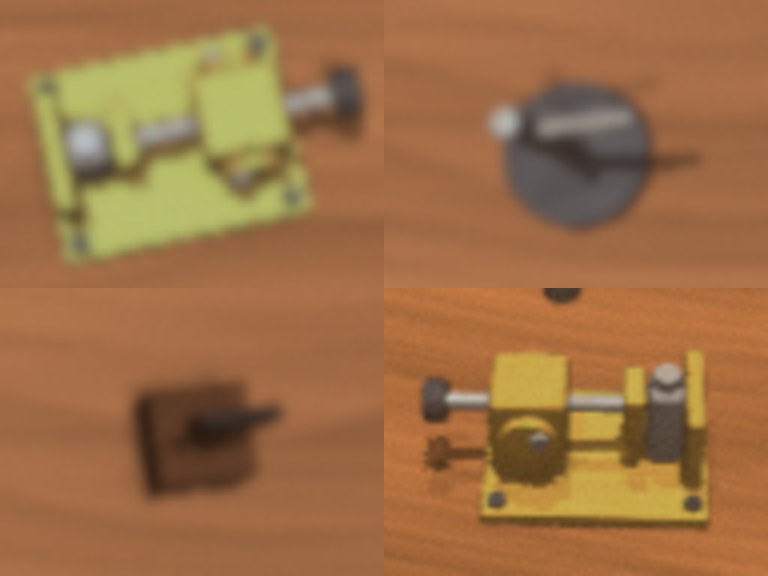

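The crop confirms A: full base plate, rod knob on the right at px (346,93) of the first tile, lug on the left. The stand's peg points right (image) from the post top at (505,122), and the key's bow lies roughly along image-horizontal.

```bash
cat >> h.py <<'E'
def yaw(st=None):
    R=Rot.from_quat((st or env.state())["tool_rot"]).as_matrix(); return np.arctan2(R[1,0],R[0,0])
def go(p,y=None):
    "total tool-axis shift (mm) after the turn, and turn about tool z to reach TCP p and tool-x yaw y"
    s=env.state(); a=yaw(s); y=a if y is None else y
    d=np.array(p)-s["tcp_pos"]
    f=lambda a:np.round(1000*np.array([d[0]*np.cos(a)+d[1]*np.sin(a), d[0]*np.sin(a)-d[1]*np.cos(a), -d[2]]),1)
    print("t",round(s["time"],2),"tcp",np.round(s["tcp_pos"],4),"yaw",round(a,3),"shift before turn",f(a),"after",f(y),"turn z",round(a-y,3))
E
python3 - <<'E'
from h import *
q=np.array([onz("top",210+u/6,154+v/6,0.01) for u,v in [(30,77),(270,28),(312,208),(68,262)]])
c=q.mean(0); yd=(q[0]+q[3]-q[1]-q[2])[:2]; yd/=np.linalg.norm(yd)
xd=(q[0]+q[1]-q[2]-q[3])[:2]; print("jig",c,"y dir",yd,"x",xd/np.linalg.norm(xd), [np.linalg.norm(q[i]-q[i-1]) for i in range(4)])
print("knob pred",c[:2]-0.092*yd,"seen",onz("top",210+346/6,154+93/6,0.055))
f=onz("top",124+194/6,170+155/6,0.01);p=onz("top",124+121/6,170+122/6,.14);tp=onz("top",124+248/6,170+117/6,.118)
print("stand",f,p,tp)
b=np.array([onz("top",314+u/6,168+v/6,.035) for u,v in [(155,98),(245,94),(255,182),(160,204)]]);print("block",b.mean(0),b)
print(onz("top",314+278/6,168+122/6,.095),onz("top",314+200/6,168+135/6,.095))
go([.503,-.308,.25],0)
i=env.camera_info("wrist");s=env.state();R=Rot.from_quat(s["tool_rot"]).as_matrix();print("cam in tool",R.T@(np.array(i["eye"])-s["tcp_pos"]),R.T@Rot.from_quat(i["rotation"]).as_matrix(),i["mtx"])
E
```

```text
jig [0.54380641 0.02826462 0.01      ] y dir [-0.22617194  0.9740874 ] x [0.973191   0.22999843] [np.float64(0.09881494786745848), np.float64(0.12745597507086012), np.float64(0.09713099229413931), np.float64(0.12878336348054387)]
knob pred [ 0.56461423 -0.06135142] seen [ 0.56348825 -0.06055847  0.055     ]
stand [0.48382667 0.27971961 0.01      ] [0.48459973 0.2811278  0.14      ] [0.49051533 0.22847096 0.118     ]
block [ 0.50147654 -0.30647944  0.035     ] [[ 0.52483179 -0.28200498  0.035     ]
 [ 0.52760277 -0.32795505  0.035     ]
 [ 0.48268508 -0.33218115  0.035     ]
 [ 0.47078651 -0.2837766   0.035     ]]
[ 0.50538551 -0.32672457  0.095     ] [ 0.4985055  -0.28896966  0.095     ]
t 0.1 tcp [ 0.236  -0.6053  0.3031] yaw 0.372 shift before turn [ 356.8 -180.    53.1] after [ 267.  -297.3   53.1] turn z 0.372
cam in tool [ 0.08396026  0.00017144 -0.07133422] [[-1.20162357e-03 -9.44689990e-01 -3.27962465e-01]
 [ 9.99998627e-01 -7.60825582e-04 -1.47235632e-03]
 [ 1.14139804e-03 -3.27963784e-01  9.44689607e-01]] [[297.31863964   0.         254.32837493]
 [  0.         297.31863964 189.34887812]
 [  0.           0.           1.        ]]
```

Call:
{"fn": "play_rows", "kwargs": {
  "commands": [
    [1, 45, -22, 6, 0, 0, 0],
    [1, 45, -22, 6, 0, 0, 0],
    [1, 45, -22, 6, 0, 0, 0],
    [1, 45, -22, 6, 0, 0, 0],
    [1, 45, -23, 7, 0, 0, 0],
    [1, 45, -23, 7, 0, 0, 0],
    [1, 45, -23, 7, 0, 0, 0],
    [1, 42, -23, 7, 0, 0, 0],
    [1, 0, 0, 0, 0, 0, 0.095],
    [1, 0, 0, 0, 0, 0, 0.095]
  ]
}}

```text
time: 1.35
tcp_pos: [0.5036, -0.3073, 0.2513]
tool_rot: [0.996, 0.09, -0.0, -0.0]
wrist_force: [-0.7, -1.0, 0.1]
opening: 0.0854
grip_force: 0.0
```

```bash
python3 - <<'E'
from h import *
go([.501,-.308,.25],.18)
import json
i=env.camera_info("wrist");a=env.snapshot("wrist");json.dump({k:np.array(v).tolist() for k,v in i.items()},open("w1.json","w"))
for n,p in dict(block=(.5015,-.3065,.035),eye=(.5015,-.3065,.089),top=(.5015,-.3065,.107)).items(): print(n,proj("wrist",p,i))
cv2.imwrite("pics/w1.png",a[:,:,::-1])
cv2.imwrite("pics/w1v.png",cv2.resize(a[:,:,::-1],(800,600),interpolation=2))
E
```

```text
t 1.35 tcp [ 0.5036 -0.3073  0.2513] yaw 0.18 shift before turn [-2.7  0.2  1.3] after [-2.7  0.2  1.3] turn z 0.0
block [253.42847038 176.04019647]
eye [253.12206556 194.52700684]
top [252.990935   202.49246536]
```

View pics/w1v.png

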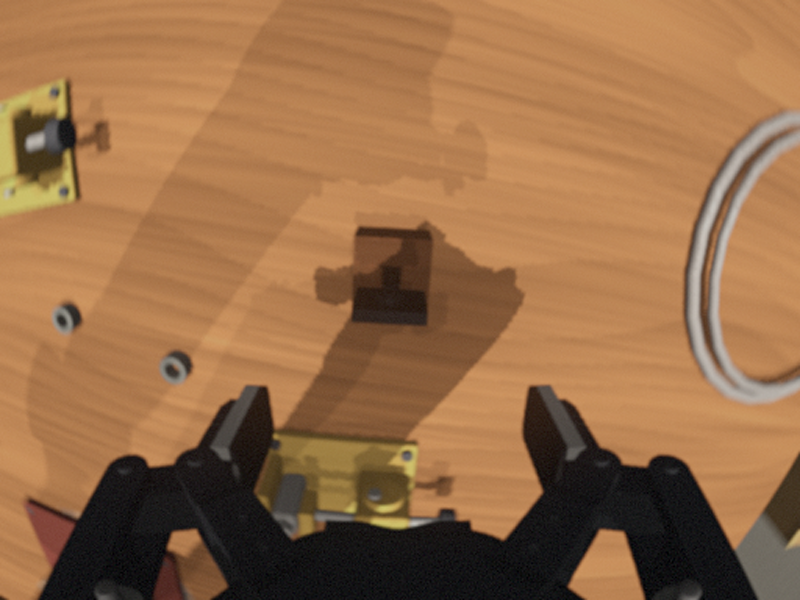

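The picture shows the dark block's top at about (356–431, 228–290) and the bow edge-on just below it at x 352–428, y 290–325. The fingers straddle it, centred near x 398. I'll enhance this by thresholding to get the bow's centre and slope.

```bash
python3 - <<'E'
from h import *
import json
i=json.load(open("w1.json"));a=cv2.imread("pics/w1.png")
c=a[135:220,205:300].astype(float); c=np.clip((c/110)**.6*255,0,255).astype(np.uint8)
cv2.imwrite("pics/w1c.png",cv2.resize(c,None,fx=8,fy=7,interpolation=cv2.INTER_CUBIC)[:600])
print(a[175:212,:,2][:,[228,232,240,250,260,268,272]])
E
```

```text
[[103  96  84  45  83  83  81]
 [ 91  84  79  46  80  83  83]
 [ 82  78  78  48  83  83  81]
 [ 81  77  78  46  82  79  81]
 [ 79  73  75  44  79  82  81]
 [ 77  75  75  44  75  83  82]
 [ 77  74  77  42  75  80  81]
 [ 75  76  72  41  74  80  79]
 [ 72  67  69  45  72  80  82]
 [ 65  51  56  42  69  80  79]
 [ 61  46  45  41  57  68  81]
 [ 58  44  45  40  42  50  76]
 [ 50  48  45  40  41  41  74]
 [ 52  50  43  43  37  41  72]
 [ 50  43  43  46  37  41  65]
 [ 48  47  48  45  40  38  63]
 [ 48  44  44  45  44  38  61]
 [ 45  49  44  43  39  36  58]
 [ 48  45  41  51  43  42  57]
 [ 43  46  45  45  41  38  51]
 [ 42  45  41  46  36  42  48]
 [ 49  45  42  40  44  42  50]
 [ 45  48  42  40  39  33  50]
 [ 50  51  47  41  39  39  48]
 [ 50  49  50  44  38  40  48]
 [ 52  49  46  50  49  42  47]
 [ 50  52  50  48  49  46  52]
 [ 54  46  46  51  48  45  56]
 [ 53  44  45  44  48  47  56]
 [ 50  46  44  45  47  47  57]
 [ 63  60  53  46  45  48  60]
 [ 85  82  70  53  50  46  59]
 [103 106  92  76  68  55  64]
 [110 109 108  98  99  79  86]
 [110 112 108 108 113 104 103]
 [112 112 106 105 120 107 109]
 [116 115 112 105 119 107 107]]
```

View pics/w1c.png

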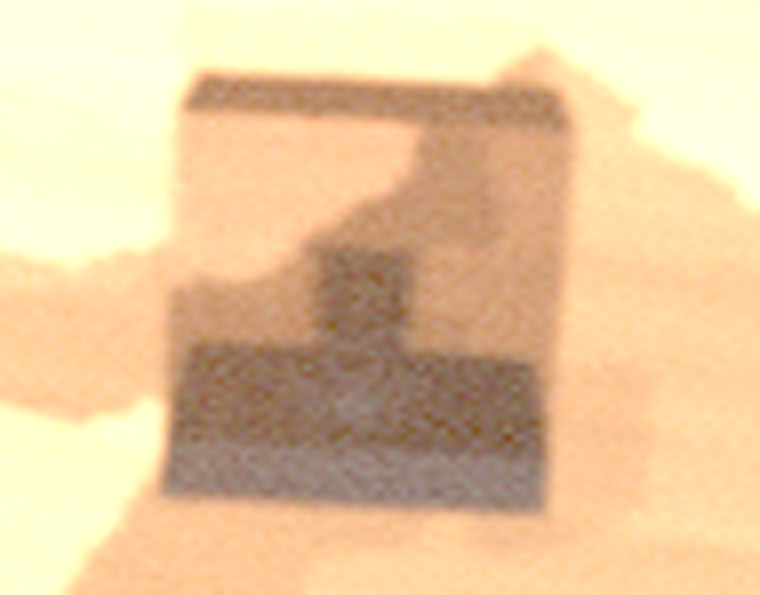

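The crop shows the bow's top face clearly, with corners at about (172,443), (545,455), (545,512) and (165,493). The shank stands behind it.

```bash
python3 - <<'E'
from h import *
import json
i=json.load(open("w1.json"))
P=np.array([onz("wrist",205+u/8-.5,135+v/7-.5,.107,i) for u,v in [(172,443),(545,455),(545,512),(165,493)]])
d=P[1]+P[2]-P[0]-P[3]; print(P,P.mean(0),"yaw tool",np.arctan2(d[0],-d[1]),np.linalg.norm(d)/2)
B=np.array([onz("wrist",205+u/8-.5,135+v/7-.5,.035,i) for u,v in [(183,108),(570,128)]]);d=B[1]-B[0];print("block",np.arctan2(d[0],-d[1]),np.linalg.norm(d))
m=P.mean(0); go([m[0],m[1],.155],np.arctan2((P[1]+P[2]-P[0]-P[3])[0],-(P[1]+P[2]-P[0]-P[3])[1]))
E
```

```text
[[ 0.50159246 -0.28514171  0.107     ]
 [ 0.50668646 -0.32109169  0.107     ]
 [ 0.49995231 -0.32246475  0.107     ]
 [ 0.49552159 -0.28533072  0.107     ]] [ 0.50093821 -0.30350722  0.107     ] yaw tool 0.12959535013337992 0.036851030261447544
block 0.11816926153961488 0.04787244317307038
t 1.4 tcp [ 0.5033 -0.3078  0.2514] yaw 0.175 shift before turn [-1.6 -4.6 96.4] after [-1.8 -4.5 96.4] turn z 0.045
```

Call:
{"fn": "play_rows", "kwargs": {
  "commands": [
    [1, -2, -4.5, 10, 0, 0, 0.045],
    [1, 0, 0, 25, 0, 0, 0],
    [1, 0, 0, 25, 0, 0, 0],
    [1, 0, 0, 25, 0, 0, 0],
    [1, 0, 0, 18, 0, 0, 0],
    [1, 0, 0, 0, 0, 0, 0],
    [-1, 0, 0, 0, 0, 0, 0],
    [-1, 0, 0, 0, 0, 0, 0],
    [-1, 0, 0, 0, 0, 0, 0],
    [-1, 0, 0, 0, 0, 0, 0]
  ],
  "newtons": 40
}}

```text
time: 2.65
tcp_pos: [0.5011, -0.3041, 0.1499]
tool_rot: [0.998, 0.068, 0.001, 0.0]
wrist_force: [-0.4, 1.2, 7.1]
opening: 0.0373
grip_force: 39.8
```

Call:
{"fn": "play_rows", "kwargs": {
  "commands": [
    [-1, 0, 0, 0, 0, 0, 0],
    [-1, 0, 0, -6, 0, 0, 0],
    [-1, 0, 0, -10, 0, 0, 0],
    [-1, 0, 0, -10, 0, 0, 0],
    [-1, 0, 0, -14, 0, 0, 0],
    [-1, 0, 0, -20, 0, 0, 0],
    [-1, 0, 0, -30, 0, 0, 0],
    [-1, 0, 0, -30, 0, 0, 0],
    [-1, 0, 0, -30, 0, 0, 0],
    [-1, 0, 0, 0, 0, 0, 0]
  ]
}}

```text
time: 3.9
tcp_pos: [0.5015, -0.3045, 0.3024]
tool_rot: [0.998, 0.068, 0.002, 0.001]
wrist_force: [0.8, 0.1, -0.8]
opening: 0.0374
grip_force: 40.1
```

```bash
python3 - <<'E'
from h import *
p=np.array([.4842,.2804]);d=np.array([.0065,-.0527]);d/=np.linalg.norm(d)
q=p+d*.11; print(q,d); go([q[0],q[1],.25],np.arctan2(d[0],-d[1])+np.pi/2)
print(env.state()["opening"],np.arctan2(d[0],-d[1]))
E
```

```text
[0.49766533 0.17122727] [ 0.12241207 -0.99247936]
t 3.9 tcp [ 0.5015 -0.3045  0.3024] yaw 0.137 shift before turn [  61.1 -471.8   52.4] after [472.7  54.5  52.4] turn z -1.557
0.037363420878320903 0.12271986402550986
```

Call:
{"fn": "play_rows", "kwargs": {
  "commands": [
    [-1, 6, -47, 0, 0, 0, 0],
    [-1, 6, -47, 0, 0, 0, 0],
    [-1, 6, -47, 0, 0, 0, 0],
    [-1, 6, -47, 0, 0, 0, 0],
    [-1, 6, -47, 0, 0, 0, 0],
    [-1, 6, -47, 0, 0, 0, 0],
    [-1, 6, -47, 0, 0, 0, 0],
    [-1, 6, -47, 0, 0, 0, 0],
    [-1, 6, -47, 0, 0, 0, 0],
    [-1, 7, -48, 0, 0, 0, 0]
  ]
}}

```text
time: 5.15
tcp_pos: [0.4963, 0.172, 0.2986]
tool_rot: [0.998, 0.068, -0.0, 0.0]
wrist_force: [0.1, 0.0, -0.9]
opening: 0.0373
grip_force: 40.1
```

Call:
{"fn": "play_rows", "kwargs": {
  "commands": [
    [-1, 0, 0, 0, 0, 0, -0.173],
    [-1, 0, 0, 0, 0, 0, -0.173],
    [-1, 0, 0, 0, 0, 0, -0.173],
    [-1, 0, 0, 0, 0, 0, -0.173],
    [-1, 0, 0, 0, 0, 0, -0.173],
    [-1, 0, 0, 0, 0, 0, -0.173],
    [-1, 0, 0, 0, 0, 0, -0.173],
    [-1, 0, 0, 0, 0, 0, -0.173],
    [-1, 0, 0, 0, 0, 0, -0.173],
    [-1, 0, 0, 20, 0, 0, 0]
  ]
}}

```text
time: 6.4
tcp_pos: [0.4971, 0.171, 0.2794]
tool_rot: [0.661, 0.75, 0.001, 0.001]
wrist_force: [0.3, 0.2, -0.8]
opening: 0.0371
grip_force: 40.3
```

```bash
python3 - <<'E'
from h import *
import json
p=np.array([.4842,.2804]);d=np.array([.1224,-.9925]);q=p+d*.11
go([q[0],q[1],.25],1.693)
i=env.camera_info("wrist");a=env.snapshot("wrist")[:,:,::-1];json.dump({k:np.array(v).tolist() for k,v in i.items()},open("w2.json","w"))
for n,P in dict(foot=(*p,.01),top=(*p,.14),root=(*(p+.007*d),.107),tip=(*(p+.05*d),.116)).items(): print(n,proj("wrist",P,i))
cv2.imwrite("pics/w2.png",a); cv2.imwrite("pics/w2v.png",cv2.resize(a,(800,600),interpolation=2))
t=env.snapshot("scene")[:,:,::-1];cv2.imwrite("pics/s2.png",t)
E
```

```text
t 6.4 tcp [0.4971 0.171  0.2794] yaw 1.696 shift before turn [ 0.2  0.6 29.4] after [ 0.2  0.6 29.4] turn z 0.003
foot [255.35540458  67.81850513]
top [256.25284282  54.00638871]
root [255.91741611  67.35848323]
tip [255.86874768 120.77971063]
```

View pics/w2v.png

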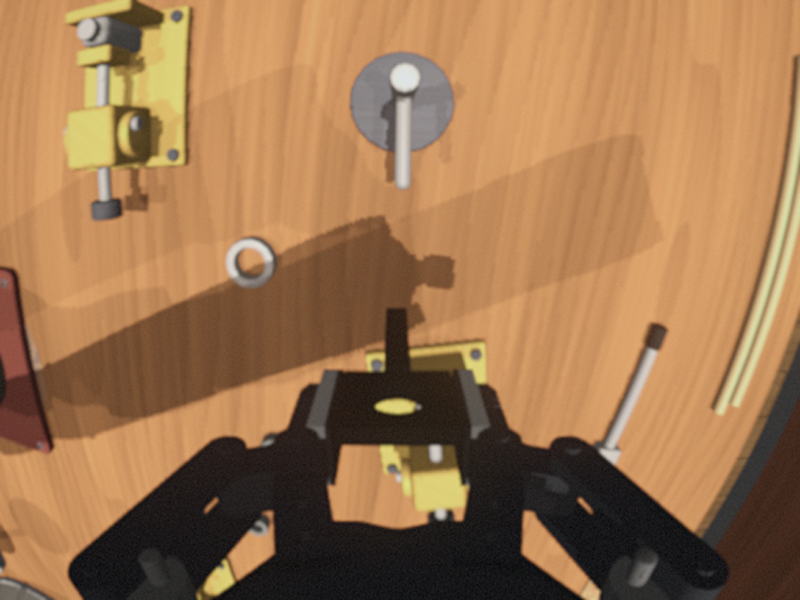

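The picture shows the post top at (404,77) and the peg running down to its tip at about (403,188). The key is held upright between the fingers, with its eye at (398,407). I'll work out the sideways offset of eye against peg.

```bash
python3 - <<'E'
from h import *
import json
i=json.load(open("w2.json"));k=.64
s=env.state();R=Rot.from_quat(s["tool_rot"]).as_matrix();T=s["tcp_pos"]
f=lambda P:np.round(1000*(R.T@(P-T)),1)
for n,(u,v,z) in dict(tip=(403,188,.117),mid=(403.3,140,.112),posttop=(404.5,77,.14),eye=(398,407,T[2]-.061)).items():
    P=onz("wrist",u*k-.2,v*k-.2,z,i); print(n,np.round(P,4),"tool",f(P))
E
```

```text
tip [0.4917 0.2316 0.117 ] tool [ 61.6   4.1 159.8]
mid [0.4888 0.2557 0.112 ] tool [ 85.8   4.2 164.8]
posttop [0.4854 0.2841 0.14  ] tool [114.5   4.2 136.8]
eye [0.4969 0.1684 0.2158] tool [-1.8  1.1 61. ]
```

Call:
{"fn": "play_rows", "kwargs": {
  "commands": [
    [-1, 0, 1, 15, 0, 0, 0],
    [-1, 0, 2, 20, 0, 0, 0],
    [-1, 0, 0, 20, 0, 0, 0],
    [-1, 0, 0, 20, 0, 0, 0],
    [-1, 0, 0, 17, 0, 0, 0],
    [-1, 0, 0, 10, 0, 0, 0],
    [-1, 12, 0, 0, 0, 0, 0],
    [-1, 12, 0, 0, 0, 0, 0],
    [-1, 12, 0, 0, 0, 0, 0],
    [-1, 0, 0, 0, 0, 0, 0]
  ]
}}

```text
time: 7.75
tcp_pos: [0.4951, 0.2086, 0.1774]
tool_rot: [0.661, 0.75, 0.001, -0.0]
wrist_force: [-0.9, 0.1, -1.0]
opening: 0.0372
grip_force: 40.3
```

```bash
python3 - <<'E'
from h import *
import json
i=env.camera_info("wrist");s=env.state();a=env.snapshot("wrist")[:,:,::-1];json.dump({k:np.array(v).tolist() for k,v in i.items()},open("w3.json","w"))
b=env.snapshot("scene")[:,:,::-1]
print(s["tcp_pos"],yaw(s))
T=s["tcp_pos"];R=Rot.from_quat(s["tool_rot"]).as_matrix()
e=T+R@[0,1,61];print("eye pred",e,"scene",proj("scene",e),"tip",proj("scene",(.4912,.235,.116)),"wrist",proj("wrist",e,i))
c=proj("scene",(.491,.22,.12)).astype(int);print(c)
A=cv2.resize(a,(400,300),interpolation=2); A=cv2.resize(a[40:340,100:400],(400,600),interpolation=2)if 0 else cv2.resize(a[60:260,176:336],(400,500),interpolation=2)
x0,y0=c[0]-40,c[1]-50;B=cv2.resize(b[y0:y0+100,x0:x0+80],(400,500),interpolation=2);print(x0,y0)
cv2.imwrite("pics/c3.png",np.hstack([A,B]))
E
```

```text
[0.49508806 0.20863112 0.17742334] 1.6960910414048909
eye pred [  1.52746808   0.38534494 -60.82178128] scene [264.1367063 607.090957 ] tip [364.27054665 199.72560216] wrist [259.41536508  90.76009421]
[357 197]
317 147
```

View pics/c3.png

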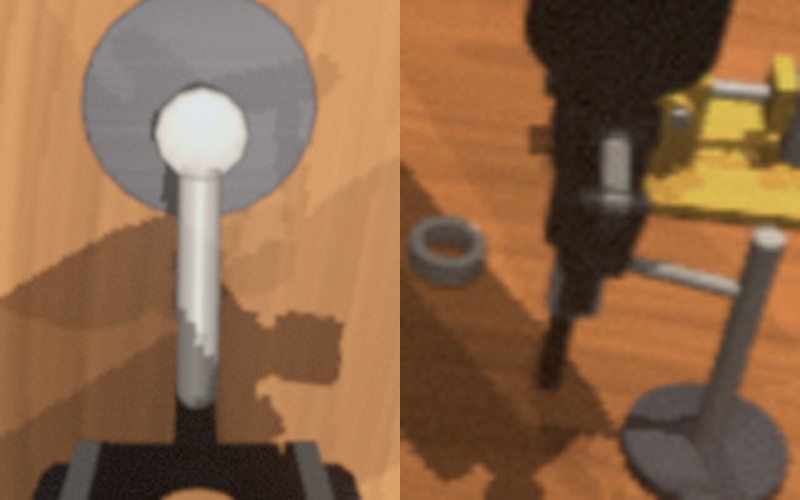

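The left crop shows the peg (x about 198) in line with the shank and the middle of the bow (x about 198). The right crop shows the peg tip just ahead of the bow at eye height, so I'll slide it on.

Call:
{"fn": "play_rows", "kwargs": {
  "commands": [
    [-1, 8, 0, 0, 0, 0, 0],
    [-1, 8, 0, 0, 0, 0, 0],
    [-1, 6, 0, 0.5, 0, 0, 0],
    [-1, 6, 0, 1, 0, 0, 0],
    [-1, 6, 0, 1, 0, 0, 0],
    [-1, 6, 0, 1, 0, 0, 0],
    [-1, 6, 0, 1, 0, 0, 0],
    [-1, 6, 0, 1, 0, 0, 0],
    [-1, 3, 0, 1, 0, 0, 0],
    [-1, 0, 0, 0, 0, 0, 0]
  ]
}}

```text
time: 9.1
tcp_pos: [0.4885, 0.2617, 0.1703]
tool_rot: [0.662, 0.749, -0.0, -0.0]
wrist_force: [0.9, -0.3, -0.1]
opening: 0.0371
grip_force: 40.3
```

```bash
python3 - <<'E'
from h import *
a=env.snapshot("wrist")[:,:,::-1];b=env.snapshot("scene")[:,:,::-1]
A=cv2.resize(a[0:200,176:336],(400,500),interpolation=2);B=cv2.resize(b[147:247,337:417],(400,500),interpolation=2)
cv2.imwrite("pics/c4.png",np.hstack([A,B]))
s=env.state();print(s["tcp_pos"],s["wrist_force"],s["moment"])
E
```

```text
[0.48862575 0.26131135 0.17040725] [ 0.40150697  0.32763384 -0.78029265] [ 0.03911878 -0.02518948  0.0040554 ]
```

View pics/c4.png

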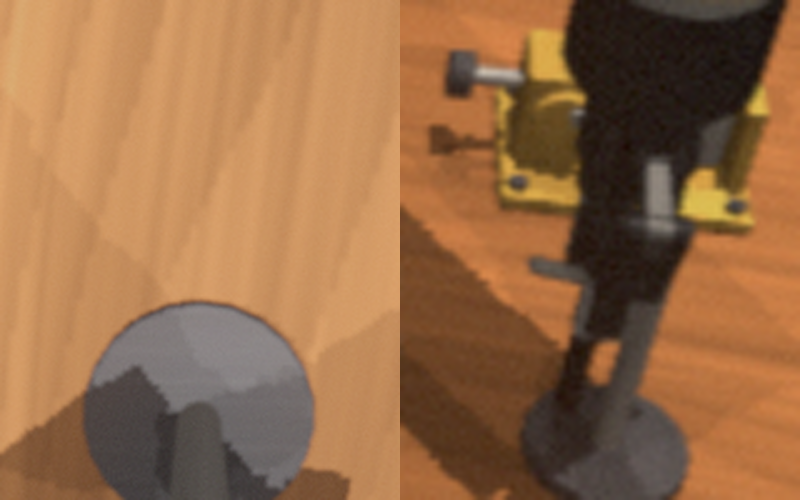

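The scene crop shows the peg's end at (550,267) sticking out past the key, with no contact force, so the peg is through the eye. I'll lower the key gently onto it.

Call:
{"fn": "play_rows", "kwargs": {
  "commands": [
    [-1, 0, 0, 1, 0, 0, 0],
    [-1, 0, 0, 1, 0, 0, 0],
    [-1, 0, 0, 1, 0, 0, 0],
    [-1, 0, 0, 1, 0, 0, 0],
    [-1, 0, 0, 0, 0, 0, 0],
    [-1, 0, 0, 0, 0, 0, 0],
    [-1, 0, 0, 0, 0, 0, 0],
    [-1, 0, 0, 0, 0, 0, 0],
    [-1, 0, 0, 0, 0, 0, 0],
    [-1, 0, 0, 0, 0, 0, 0]
  ]
}}

```text
time: 10.45
tcp_pos: [0.4887, 0.2614, 0.1665]
tool_rot: [0.662, 0.749, 0.0, 0.0]
wrist_force: [-0.4, -1.4, 3.8]
opening: 0.0371
grip_force: 40.6
```

Call:
{"fn": "play_rows", "kwargs": {
  "commands": [
    [-0.08, 0, 0, 0, 0, 0, 0],
    [0.0, 0, 0, 0, 0, 0, 0],
    [0.15, 0, 0, 0, 0, 0, 0],
    [0.3, 0, 0, 0, 0, 0, 0],
    [0.4, 0, 0, 0, 0, 0, 0],
    [0.4, 0, 0, -6, 0, 0, 0],
    [0.4, 0, 0, -15, 0, 0, 0],
    [0.4, 0, 0, -30, 0, 0, 0],
    [0.4, 0, 0, -40, 0, 0, 0],
    [0.4, 0, 0, -40, 0, 0, 0]
  ]
}}

```text
time: 11.7
tcp_pos: [0.4884, 0.2616, 0.2999]
tool_rot: [0.662, 0.749, 0.0, 0.0]
wrist_force: [0.9, -0.4, 0.1]
opening: 0.0602
grip_force: 0.0
```

```bash
python3 - <<'E'
from h import *
y=np.array([-.226,.974]);y/=np.linalg.norm(y)
k=np.array([.5641,-.0610])
go([*k,.25],np.arctan2(y[1],y[0])-np.pi/2); go([*k,.25],np.arctan2(y[1],y[0])-np.pi/2+np.pi)
print(env.state()["q"])
b=env.snapshot("scene")[:,:,::-1]
cv2.imwrite("pics/c5.png",cv2.resize(b[147:247,317:417],(600,600),interpolation=2))
E
```

```text
t 11.7 tcp [0.4884 0.2616 0.2999] yaw 1.694 shift before turn [-329.5   35.4   49.9] after [  0.8 331.4  49.9] turn z 1.466
t 11.7 tcp [0.4884 0.2616 0.2999] yaw 1.694 shift before turn [-329.5   35.4   49.9] after [  -0.8 -331.4   49.9] turn z -1.676
[ 0.05978201  0.20805744 -0.71809922  1.67775305  0.14135487  1.30777145
 -0.56109904]
```

View pics/c5.png

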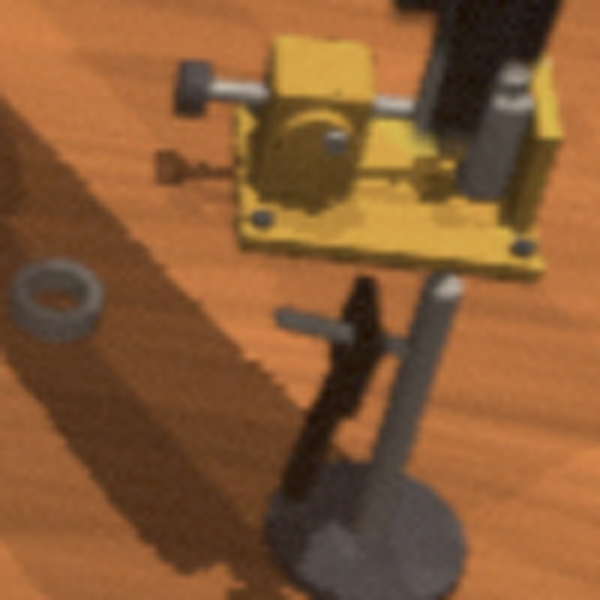

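The key hangs with the peg through its eye at about (360,330) in the crop, and the fingers are clear. Next is the knob: tool x goes along the jig's +y, which is yaw 1.80.

```bash
python3 - <<'E'
from h import *
print(onz("scene",317+193/6-.5,147+88/6-.5,.05))
go([.5641,-.061,.25],1.799)
E
```

```text
[0.2743822  0.19193515 0.05      ]
t 11.75 tcp [0.4897 0.2629 0.3055] yaw 1.694 shift before turn [-330.6   33.9   55.5] after [-332.3   -0.8   55.5] turn z -0.105
```

Call:
{"fn": "play_rows", "kwargs": {
  "commands": [
    [1, -41, 4.5, 0, 0, 0, 0],
    [1, -41, 4.5, 0, 0, 0, 0],
    [1, -41, 4.5, 0, 0, 0, 0],
    [1, -41, 4.5, 0, 0, 0, 0],
    [1, -41, 4.5, 0, 0, 0, 0],
    [1, -41, 4.5, 10, 0, 0, 0],
    [1, -41, 4.5, 20, 0, 0, 0],
    [1, -42, 4, 20, 0, 0, 0],
    [1, 0, 0, 0, 0, 0, -0.105],
    [1, 0, 0, 0, 0, 0, 0]
  ]
}}

```text
time: 13.0
tcp_pos: [0.5643, -0.0608, 0.2481]
tool_rot: [0.622, 0.783, 0.0, 0.0]
wrist_force: [0.3, -0.2, 0.4]
opening: 0.0854
grip_force: 0.0
```

```bash
python3 - <<'E'
from h import *
import json
go([.5641,-.061,.104],1.799)
i=env.camera_info("wrist");a=env.snapshot("wrist")[:,:,::-1];json.dump({k:np.array(v).tolist() for k,v in i.items()},open("w5.json","w"));cv2.imwrite("pics/w5.png",a)
u,v=proj("wrist",(.5641,-.061,.05),i).astype(int);print(u,v)
cv2.imwrite("pics/w5c.png",cv2.resize(a[v-75:v+75,u-100:u+100],(800,600),interpolation=2))
E
```

```text
t 13.0 tcp [ 0.5643 -0.0608  0.2481] yaw 1.798 shift before turn [-1.000e-01 -3.000e-01  1.441e+02] after [-1.000e-01 -3.000e-01  1.441e+02] turn z -0.001
254 180
```

View pics/w5c.png

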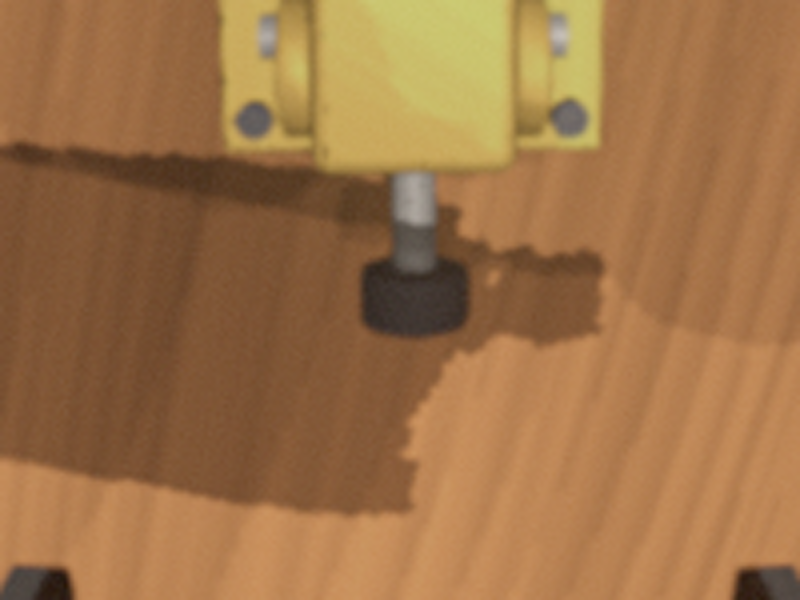

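The crop shows the knob at (362–469, 258–335), centred at x of about 415, with the rod straight above it. The finger centre is at about 403, so the correction is +3 mm along tool y. I'll go down and grip.

Call:
{"fn": "play_rows", "kwargs": {
  "commands": [
    [1, 0, 3, 20, 0, 0, 0],
    [1, 0, 0, 30, 0, 0, 0],
    [1, 0, 0, 30, 0, 0, 0],
    [1, 0, 0, 30, 0, 0, 0],
    [1, 0, 0, 22, 0, 0, 0],
    [1, 0, 0, 11, 0, 0, 0],
    [-1, 0, 0, 0, 0, 0, 0],
    [-1, 0, 0, 0, 0, 0, 0],
    [-1, 0, 0, 0, 0, 0, 0],
    [-1, 0, 0, 0, 0, 0, 0]
  ],
  "newtons": 40
}}

```text
time: 14.3
tcp_pos: [0.5671, -0.0602, 0.1054]
tool_rot: [0.622, 0.783, -0.0, 0.0]
wrist_force: [-3.9, 0.7, 6.7]
opening: 0.0249
grip_force: 38.8
```

Call:
{"fn": "play_rows", "kwargs": {
  "commands": [
    [-1, -1, 0, 0, 0, 0, 0],
    [-1, -1, 0, 0, 0, 0, 0],
    [-1, -1, 0, 0, 0, 0, 0],
    [-1, -1, 0, 0, 0, 0, 0],
    [-1, -1, 0, 0, 0, 0, 0],
    [-1, 0, 0, 0, 0, 0, 0],
    [-1, 0, 0, 0, 0, 0, 0],
    [-1, 0, 0, 0, 0, 0, 0],
    [-1, 0, 0, 0, 0, 0, 0],
    [-1, 0, 0, 0, 0, 0, 0]
  ]
}}

```text
time: 15.55
tcp_pos: [0.5679, -0.0636, 0.1054]
tool_rot: [0.622, 0.783, 0.0, -0.001]
wrist_force: [-6.2, 3.7, 8.9]
opening: 0.0246
grip_force: 39.0
```

Call:
{"fn": "play_rows", "kwargs": {
  "commands": [
    [-1, -1, 0, 0, 0, 0, 0],
    [-1, -1, 0, 0, 0, 0, 0],
    [-1, -1, 0, 0, 0, 0, 0],
    [-1, -1, 0, 0, 0, 0, 0],
    [-1, -1, 0, 0, 0, 0, 0],
    [-1, -1, 0, 0, 0, 0, 0],
    [-1, -1, 0, 0, 0, 0, 0],
    [-1, 0, 0, 0, 0, 0, 0],
    [-1, 0, 0, 0, 0, 0, 0],
    [-1, 0, 0, 0, 0, 0, 0]
  ]
}}

```text
time: 16.8
tcp_pos: [0.57, -0.0727, 0.1054]
tool_rot: [0.622, 0.783, -0.0, 0.001]
wrist_force: [-2.7, -2.8, 6.2]
opening: 0.0246
grip_force: 39.1
```

```bash
python3 - <<'E'
from h import *
s=env.state();d=np.array([-.226,.974])
print((s["tcp_pos"][:2]-[.5671,-.0602])@d,s["wrist_force"][:2]@d,s["wrist_force"])
E
```

```text
-0.012788793584556367 -2.0742189546123013 [-2.6933239  -2.75452788  6.20344878]
```

Call:
{"fn": "play_rows", "kwargs": {
  "commands": [
    [-1, -1, 0, 0, 0, 0, 0],
    [-1, 0, 0, 0, 0, 0, 0],
    [-1, 0, 0, 0, 0, 0, 0],
    [-0.2, 0, 0, 0, 0, 0, 0],
    [0.2, 0, 0, 0, 0, 0, 0],
    [1, 0, 0, 0, 0, 0, 0],
    [1, 0, 0, -30, 0, 0, 0],
    [1, 0, 0, -40, 0, 0, 0],
    [1, 0, 0, -50, 0, 0, 0],
    [1, 0, 0, -30, 0, 0, 0]
  ]
}}

```text
time: 18.05
tcp_pos: [0.5706, -0.0724, 0.2571]
tool_rot: [0.622, 0.783, 0.001, 0.001]
wrist_force: [0.6, 0.7, -0.3]
opening: 0.0852
grip_force: 0.0
```

```bash
python3 - <<'E'
from h import *
import json
s=env.state();print(s["tcp_pos"])
i=env.camera_info("wrist");a=env.snapshot("wrist")[:,:,::-1];cv2.imwrite("pics/w6.png",a)
i0=json.load(open("w5.json"));a0=cv2.imread("pics/w5.png")
y=np.array([-.226,.974,0])
for img,inf,nm in((a0,i0,"before"),(a,i,"after")):
    # brightness profile along rod axis at z=.05, travelling from housing outward
    out=[]
    for t in range(0,80,2):
        P=np.array([.5671,-.0602,.055])+y*.032/np.linalg.norm(y)-y/np.linalg.norm(y)*t/1000
        u,v=proj("wrist",P,inf); out.append(int(img[int(round(v)),int(round(u))].max()))
    print(nm,out)
    hsv=cv2.cvtColor(img,cv2.COLOR_BGR2HSV)
    u,v=[int(x) for x in proj("wrist",(.5671,-.0602,.05),inf)]
    m=(img.max(2)<72)[v-30:v+40,u-30:u+30].astype(np.uint8)
    n,l,st,ce=cv2.connectedComponentsWithStats(m);k=1+st[1:,4].argmax()
    c=ce[k]+[u-30,v-30]; P=onz("wrist",*c,.053,inf); print(st[k],P,"along y",P[:2]@y[:2])
# key/stand by top view change
b=env.snapshot("top")[:,:,::-1];cv2.imwrite("pics/top6.png",b)
for n in ("top",):
    o=cv2.imread("pics/top0.png")
    d=cv2.absdiff(o,b).max(2)
    for nm,(u,v) in dict(spur=(362,187),collar=(310,359),b1=(400,348),b2=(459,359)).items():
        u,v=int(u*.64),int(v*.64);print(nm,int((d[v-15:v+15,u-15:u+15]>60).sum()))
E
```

```text
[ 0.57062209 -0.07244071  0.25708572]
before [165, 165, 169, 168, 168, 170, 121, 92, 94, 104, 111, 93, 57, 65, 71, 68, 66, 66, 64, 74, 124, 134, 134, 135, 136, 139, 139, 137, 162, 183, 202, 196, 200, 200, 199, 187, 163, 181, 186, 191]
[ 17  20  26  18 395] [ 0.5655069  -0.05782648  0.053     ] along y -0.18412755382686175
after [157, 167, 168, 166, 168, 165, 167, 165, 166, 164, 166, 173, 138, 91, 93, 97, 104, 107, 101, 66, 60, 66, 66, 64, 64, 64, 78, 124, 139, 138, 135, 138, 139, 137, 137, 135, 136, 148, 160, 168]
[ 18  34  25  17 375] [ 0.56876726 -0.07166925  0.053     ] along y -0.1983472514049011
spur 0
collar 0
b1 68
b2 239
```

```bash
python3 - <<'E'
from h import *
b=env.snapshot("scene")[:,:,::-1]; b2=env.snapshot("scene")[:,:,::-1]
o=cv2.resize(cv2.imread("pics/c5.png"),(100,100),interpolation=cv2.INTER_AREA)
def key(c):
    m=(c.max(2)<50).astype(np.uint8)[44:86,44:66]; n,l,s,ce=cv2.connectedComponentsWithStats(m); k=1+s[1:,4].argmax(); return s[k],ce[k]
for c in(o,b[147:247,317:417],b2[147:247,317:417]): print(key(c))
# expected pixels of eye and foot if upright at stand x=-.022
for P in((.4878,.2602,.104),(.4878,.2602,.122),(.4878,.2602,.024)): print(proj("scene",P)-[317,147])
for nm,(u,v) in dict(b1=(404,297),b2=(344,279)).items():
    u,v=int(u*.64),int(v*.64);d=cv2.absdiff(cv2.imread("pics/scene0.png"),b).max(2);print(nm,int((d[v-8:v+8,u-8:u+8]>60).sum()))
E
```

```text
(array([  3,   3,  16,  37, 161], dtype=int32), array([11.35403727, 21.82608696]))
(array([ 9, 12, 10, 16, 40], dtype=int32), array([13.1  , 18.775]))
(array([11, 13,  8, 11, 34], dtype=int32), array([13.94117647, 17.29411765]))
[58.26445563 57.72172382]
[59.96448387 51.70853325]
[51.28534071 82.40763617]
b1 0
b2 161
```

```bash
python3 - <<'E'
from h import *
b=env.snapshot("scene")[:,:,::-1];b2=cv2.GaussianBlur(b,(3,3),0)
c=b2[190:236,354:388].astype(int); sat=c.max(2)-c.min(2)
for r in range(0,46): print("".join("#" if (c[r,k].max()<75) else "o" if sat[r,k]<35 else "." for k in range(34)))
t=cv2.imread("pics/top6.png");o=cv2.imread("pics/top0.png")
for u,v in((400,348),(459,359)):
    u,v=int(u*.64),int(v*.64)
    for im in(o,t):
        q=im[v-12:v+12,u-12:u+12].astype(int); m=((q.max(2)-q.min(2))<38)
        ys,xs=np.nonzero(m);print(m.sum(),xs.mean() if len(xs) else 0,ys.mean() if len(xs) else 0)
E
```

```text
..................................
..................................
..................................
..................................
.......................#..........
.......................##.........
......................###.........
......................###.........
.....................####........o
.....................####........o
..........ooooo.....oo###........o
..............ooooooooo###......oo
.................oooooo###......oo
...................ooo####oo...ooo
...................#######oooooooo
...................#######o..ooooo
...................#######....oooo
...................######.....oooo
...................######.....oooo
..................######......oooo
..................######......oooo
.................######......ooooo
.................######......oooo.
.................#####.......oooo.
................######.......oooo.
................#####.......oooo..
...............####.........oooo..
...............####.........oooo..
...............###.........oooo...
..............####.........oooo...
..............###..........oooo...
.............####.........ooooo...
.............####.........oooo....
............####..........oooo....
............#####ooooo..oooooo....
...........######ooooooooooooo....
...........#####oooooooooooooo....
...........#####oooooooooooooooo..
..........#####ooooooooooooooooooo
..........#####oooooooo#oooooooooo
.........######oooo#####oooooooooo
.........###############oooooooooo
........o##############ooooooooooo
........#####oooo######ooooooooooo
........#####ooooooo##oooooooooooo
........o#####oooooooooooooooooooo
23 12.08695652173913 12.869565217391305
26 12.0 13.115384615384615
29 12.448275862068966 13.206896551724139
0 0 0
```

```bash
python3 - <<'E'
from h import *
print(env.state()["time"],env.sign_off())
E
```

```text
the job is handed in; nothing more can be done
18.3 None
```

I handed the job in at 18.3 s: the lock rod measured 14.2 mm out, at its middle click, and the drum key hangs still on the stand's peg, leaning very roughly 0.1–0.2 rad. The spur, collar and one bushing showed no shift; the other bushing was not visible in the last check, probably hidden by the arm, which stayed well above it throughout.

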